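# Cull the bent fork and hold the cutlery polisher's dial at feed

### The job

The cutlery polisher on the table is loaded with four forks, but one of them has its neck bent upward and would jam under the infeed lip: pick out the bent fork and lay it on the empty white plate (set it down, do not drop it), leaving the three good forks in their lanes. Then turn the polisher's dial clockwise past its first and second clicks to the third position (the red mark with three dots); that position is sprung and turns back by itself, so keep hold of the dial and finish the program while still holding it there. Leave everything else on the table alone.

Things in the scene. Friction and masses are not known exactly. Their poses are not given: they have to be found in the camera images.
- polisher: fixed cutlery polisher, 372x406x206 mm: steel tray with black liner, steel hood behind it (front edge x=118, 180 high), grey console on its right (top z=85, x -132..118, y -258..-149). Origin on the table under the tray's middle; x to the hood, y left. Forks lie on the liner, z=36, in lanes along x at y=90, 30, -30, -90; rims 16 high, and fins 20 high between the lanes beyond x=60
- dial (a joint): polisher's dial, rad: 0 = off (start), grows clockwise from above. Clicks where it stays at 0.52 (one white dot) and 1.04 (two); third position 1.35 (three red dots), at the end stop, springs back to the second if let go. Takes up to about 0.2 N m to turn it there and hold it
- dial_grip (a point): on the dial's vertical axis, at polisher (-12, -204, 110) mm. z up, x along the black bar grip to its white pointer end: 39 deg left of the polisher's x at off, 39 deg right of it at the third position (it turns with the dial). Bar 50 long, 16 wide, its top 11 mm above this point, its foot 16 mm below, on a skirt disc 50 mm across
- bent_fork: steel fork, 50 g, neck bent up: its tines stand up 64 mm above the liner. In one of the four lanes, tines to the hood. Origin under the handle, 100 mm from the handle's end; x along the handle to the tines, z up. Neck bends at x=38, tines at x=45 to 65. Grip at x=-20: handle there 11.5 mm wide (y), 4 mm thick, its middle 6 mm above the origin
- fork_1: good straight steel table fork, 200 x 25 x 13 mm, in one of the lanes; origin under its middle, x to the tines; leave it where it lies
- fork_2: good straight fork like fork_1, in another lane; leave it where it lies
- fork_3: good straight fork like fork_1, in another lane; leave it where it lies
- plate: empty white plate for damaged cutlery, loose, 250 mm across and 21 mm high at the rim; its flat floor is about 180 mm across and 6 mm above the table. Origin under its middle
- tumbler: clear glass tumbler, 84 mm across, 85 mm high, standing to the right of the polisher; origin under its middle; leave it alone
- salt_shaker: salt shaker, 44 mm across, 90 mm high, in front of the plate; origin under its middle; leave it alone
Mind the look-alikes: they are no part of the job. Of the things shaped like the bent_fork, the steel one is meant.

How it is judged:
By the outcome, as a careful person would: the job done as asked, in the order asked, and still so for the second after the job is handed in, while the arm keeps its last pose, push and grip.
It also fails if it takes over 64 s, if anything falls off the work surface, if the arm or the gripper's body presses on something with over 40 N, if the wrist force passes 120 N, or if a joint passes its speed limit or range.

### The arm

A 6-joint arm with a two-finger parallel gripper is mounted at the origin on the work surface; the furniture and walls round the work are solid. World frame = base frame: x ahead of the robot, y to its left, z up, the work surface at z = 0. Lengths are in mm, angles in rad, forces in N, time in s.
With the tool pointing down it reaches from about 350 to 975 mm from the base axis. Payload 7.1 kg.
Tool frame: the origin (TCP) lies midway between the tips of the shut fingers; the grasp point (between the pads) lies 19 mm behind it (ctrl.grip_depth is the distance from the TCP to the grasp point, in mm); z points along the fingers, y is the line along which they close (so a half turn about z gives the same grasp; the last joint's range is limited). The gripper opens to 88 mm and grips with 3 to 60 N. Pads are 20 mm wide; open, the fingers measure 115 mm over their backs; the gripper's body (75 mm by 178 mm) begins 61 mm behind the grasp point.
Start: joints at [1.225, 0.423, 1.63, -0, 1.089, -0.019], TCP at [200.602, 591.915, 222.675] pointing down, gripper open.
Joint ranges: [-3, 3], [-0.9, 2.11], [0.09, 2.58], [-1.31, 4.45], [0.11, 2.69], [-2.54, 2.54]. Speed limits (rad/s): [2.39, 2.39, 3.01, 3.14, 3.14, 3.14].

### API

Orientations are given as a rotation vector (axis times angle).
In Python, from workcell import ctrl, cams gives the robot as it stands.
- The arm moves only by the tool move_arm, never from a script. Its argument "steps" is a list of rows, each a list of 3 entries, a list of its own where there are three numbers: the shift along the tool's x, y, z in units of 25 mm (1.0 is 25 mm), then the turn about the tool's z in units of 5 degrees (1.0 is 5 degrees), then the closure, from 0 (fully open) to 1 (shut). A call has 1 to 20 rows; each row shifts and turns the commanded pose from where the row before left it, along the tool's axes as they then stand; what a row does not reach is not made up. A row lasts 1/12 s, in which the tool goes at most 41.7 mm and 7.16 degrees, less where a joint would pass 70% of its speed; a pose out of reach is approached as far as the arm can. A call is refused whole if a number of a shift passes 1 or a number of a turn 1, either way. A call with a gripper value outside its range is refused whole. The fingers move at their own pace and stop on an object; the grip force is fixed at half the most. Time passes only in rows, so rows that do not move let the fingers close. It gives the time, the measured TCP pose, the force, the opening and the grip force at its end, in the units of the state.
- ctrl.get_obs(): the state, without advancing time (a new reading comes with each control period).
- cams.get_image(name): name is "side" or "top"; returns a dict with "image" (384x512x3 uint8, red, green, blue), "camera_matrix" (3x3 intrinsics, pixels), "xyz" and "rotation" of the camera in the world. Camera axes: x right, y down, z forward; pixel columns grow to the right and rows downward; lengths in mm; the calibration is good to about 2 mm. A picture is of the moment at which its call begins. There is no depth.
- ctrl.close_job(): hands the job in; it is judged then, once.
Trained networks look in the newest picture that a camera, given by its name, has taken for a name from the list of things; names that differ only in an ending like _2 or _b are one class to them, and where a whole thing is asked for, a point or a joint stands for the part that bears it (a point fixed in the world has none). Each returns a list of dicts, best first, with "p" (0 to 1); they miss things now and then, are a little off and sometimes report something else, mostly with a low value. They report only what shows in the picture. A call takes as long as a camera call. They do not tell look-alikes from the thing itself.
- cams.boxes_of(camera, thing): "rect" ([centre column, centre row, width, height] in pixels, round what is visible of it).
- cams.cut_out(camera, thing): "pixels" (384x512 bool, what is visible of it) and "rect" ([centre column, centre row, width, height] in pixels, round what is visible of it).
The state is a dict: "t": time; "qpos": joint angles; "qvel": joint speeds; "joint_torque": joint torques, N m; "ee_pos": TCP position; "orientation": TCP orientation; "ft_force": force on the tool from outside, world axes, zero at the start; "moment": the same for the moment, N m; "width": finger opening in mm; "grasp_force": force on a finger pad.
Only numpy, scipy, OpenCV 4.12 (cv2) and the standard library are available. Lean on these libraries where they do the work, as an engineer would, in place of code of your own. Each camera call takes 0.05 s, during which the arm holds its last target. There are 200 camera calls.

## Working session

There is one attempt and no reset: what is moved stays moved. The work goes in short steps, Python scripts to look and compute and a tool call to move; the robot and the scene stay as the last step left them, time stands still between calls to the robot, and variables do not carry over. Pictures are saved under pics/ and viewed, at most 10 in all, crops included, and the job is handed in when it is done.

Besides the shell and the picture viewer there is one more tool, called by a JSON object that holds its "fn" and its "kwargs". move_arm: Moves the arm, as the interface text tells. Its arguments: {"type":"object","properties":{"steps":{"type":"array"}},"required":["steps"]}

```bash
mkdir -p pics; cat > h.py <<'E'
from workcell import ctrl,cams
import numpy as np,cv2
def ray(c,u,v):
    K=np.array(c["camera_matrix"]);R=np.array(c["rotation"]);R=R if R.shape==(3,3) else cv2.Rodrigues(R)[0]
    return np.array(c["xyz"],float),R@np.linalg.inv(K)@[u,v,1]
def at_z(c,u,v,z):
    o,d=ray(c,u,v);return o+d*(z-o[2])/d[2]
def proj(c,P):
    K=np.array(c["camera_matrix"]);R=np.array(c["rotation"]);R=R if R.shape==(3,3) else cv2.Rodrigues(R)[0]
    p=K@R.T@(np.array(P,float)-c["xyz"]);return p[:2]/p[2]
E
python3 - <<'E'
from h import *
ims=[]
for n in("top","side"):
    c=cams.get_image(n);cv2.imwrite(f"pics/{n}0.png",cv2.cvtColor(c["image"],4))
    print(n,np.round(c["xyz"]),np.round(c["rotation"],3).tolist(),np.round(c["camera_matrix"],1).tolist())
    for t in("polisher","dial","bent_fork","fork_1","plate","tumbler","salt_shaker"):
        print(t,[(np.round(b["rect"],1).tolist(),round(b["p"],2)) for b in cams.boxes_of(n,t)][:6])
print(ctrl.get_obs())
E
```

```text
top [ 270.  -55. 1365.] [-2.146, 2.165, -0.102] [[406.9, 0.0, 263.9], [0.0, 406.9, 186.9], [0.0, 0.0, 1.0]]
polisher [([308.8, 142.7, 142.5, 136.5], 0.61)]
dial [([349.1, 170.1, 16.1, 14.3], 0.62)]
bent_fork [([260.0, 162.4, 7.3, 49.8], 0.6), ([336.0, 247.6, 14.6, 50.1], 0.55)]
fork_1 [([276.6, 163.8, 10.8, 51.5], 0.69), ([312.8, 167.7, 9.9, 50.2], 0.69)]
plate [([158.1, 142.2, 70.2, 69.8], 0.64)]
tumbler [([396.1, 171.1, 26.8, 23.1], 0.55)]
salt_shaker [([141.2, 198.3, 18.5, 11.6], 0.57)]
side [ 430. 1616.  871.] [0.031, -2.628, 1.689] [[488.0, 0.0, 255.6], [0.0, 488.0, 202.7], [0.0, 0.0, 1.0]]
polisher [([215.4, 199.3, 110.9, 91.8], 0.78)]
dial [([246.1, 178.4, 10.2, 12.9], 0.53)]
bent_fork [([241.1, 203.1, 37.8, 1.0], 0.47), ([233.1, 214.6, 41.4, 15.1], 0.46)]
fork_1 [([250.7, 213.2, 16.6, 6.3], 0.66)]
plate [([202.7, 277.5, 76.8, 45.4], 0.69)]
tumbler [([245.6, 171.7, 21.5, 10.2], 0.44)]
salt_shaker [([266.2, 282.4, 11.1, 27.0], 0.56)]
{'t': 0.8, 'qpos': array([ 1.22502187e+00,  4.23063100e-01,  1.62990395e+00,  1.92630180e-05,
        1.08859813e+00, -1.90076709e-02]), 'qvel': array([-7.96701948e-04,  7.05241924e-05,  1.39415387e-03,  1.43518808e-03,
        2.12763966e-03, -1.08447082e-04]), 'joint_torque': array([-1.79363751e-04, -5.44499838e+01, -2.74036163e+01,  6.44898042e-02,
        1.66067696e-02,  3.20379388e-05]), 'ee_pos': array([200.58434068, 591.92286452, 222.69656298]), 'orientation': array([-5.11015420e-01, -3.09974087e+00, -4.72905103e-05]), 'ft_force': array([-0.56761054, -0.40843886, -0.01612987]), 'moment': array([ 0.06380762, -0.00917221, -0.02157002]), 'grasp_force': 0.0, 'width': 88.23213047918266}
```

View pics/top0.png

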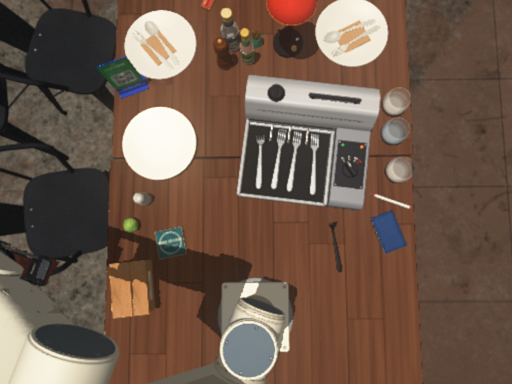

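View pics/side0.png

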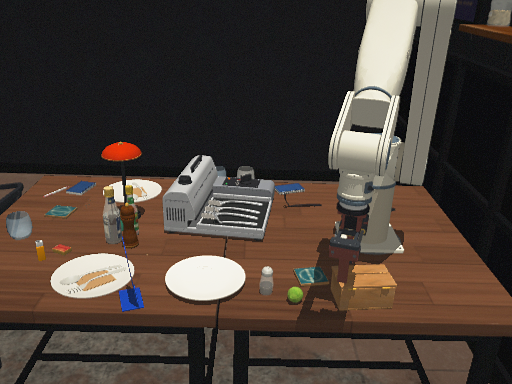

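```bash
python3 - <<'E'
from h import *
t=cv2.imread("pics/top0.png")[70:215,230:390];s=cv2.imread("pics/side0.png")[150:245,155:280]
a=cv2.resize(t,None,fx=4,fy=4,interpolation=2)[:580]
cv2.imwrite("pics/ct.png",a)
cv2.imwrite("pics/cs.png",cv2.resize(s,None,fx=6,fy=6,interpolation=2))
for n in("top","side"):
    cams.get_image(n)
    for k in("bent_fork","fork_1"):
        for m in cams.cut_out(n,k):
            ys,xs=np.nonzero(m["pixels"]);print(n,k,round(m["p"],2),len(xs),xs.mean().round(1),ys.mean().round(1),ys.min(),ys.max(),xs.min(),xs.max())
E
```

```text
top bent_fork 0.6 180 258.8 163.7 138 186 256 263
top bent_fork 0.46 231 335.3 247.7 223 271 329 341
top fork_1 0.81 161 275.9 166.3 139 187 271 282
top fork_1 0.8 217 312.7 165.7 136 193 310 316
top fork_1 0.5 102 291.6 169.8 140 189 288 297
side bent_fork 0.6 9 303.3 204.4 204 205 301 310
side fork_1 0.64 31 238.5 209.3 207 211 217 255
side fork_1 0.53 70 239.3 214.7 212 218 217 256
```

View pics/ct.png

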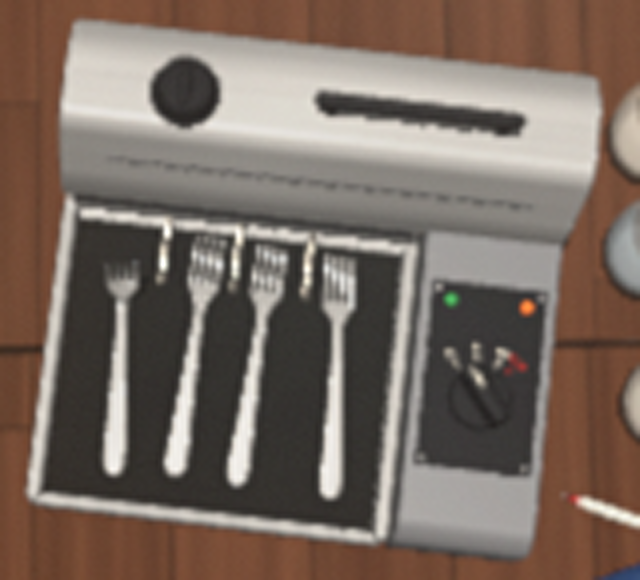

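View pics/cs.png

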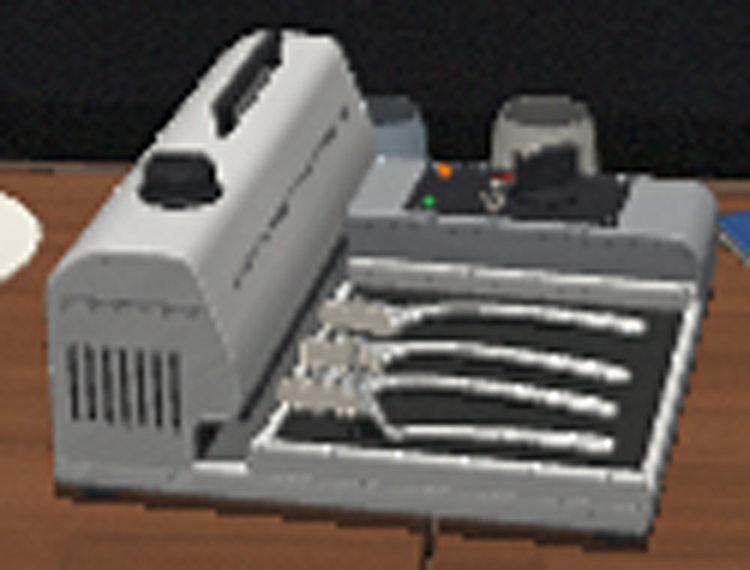

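```bash
cat > m.py <<'E'
from h import *
from scipy.optimize import least_squares
T=cams.get_image("top");S=cams.get_image("side")
ct=lambda u,v:(230+(u+.5)/4-.5,70+(v+.5)/4-.5)
obs=[(T,ct(31,494),(-134,148,52)),(T,ct(482,398),(-12,-204,97)),(T,ct(160,283),(60,60,50)),(T,ct(235,290),(60,0,50)),(T,ct(305,297),(60,-60,50)),(T,ct(388,541),(-134,-147,52)),(T,ct(560,240),(118,-258,85))]
def f(p):
    c,s=np.cos(p[2]),np.sin(p[2])
    return np.ravel([proj(C,(p[0]+c*P[0]-s*P[1],p[1]+s*P[0]+c*P[1],P[2]))-uv for C,uv,P in obs])
r=least_squares(f,[400,-100,0],loss="soft_l1");p=r.x
W=lambda P:np.array([p[0]+np.cos(p[2])*P[0]-np.sin(p[2])*P[1],p[1]+np.sin(p[2])*P[0]+np.cos(p[2])*P[1],P[2]])
if __name__=="__main__":
    print("polisher",p,np.round(f(p).reshape(-1,2),1).tolist())
    print("dial",W((-12,-204,110)),"lane90 x-20",W((-60,90,42)))
    g=cv2.cvtColor(T["image"],7).astype(float)
    pts=[]
    for v in range(148,190):
        w=np.clip(g[v,253:268]-80,0,None);
        if w.sum()>60: pts.append(at_z(T,(w*np.arange(253,268)).sum()/w.sum(),v,42))
    pts=np.array(pts);print("fork rows",np.round(pts[[0,10,20,30,-1],:2],1).tolist(),"end",pts[-1])
    h=pts[pts[:,0]<pts[:,0].min()+125];k=np.polyfit(h[:,0],h[:,1],1);print("yaw",np.arctan(k[0]),"grip",h[:,0].min()+80,np.polyval(k,h[:,0].min()+80))
    for c,n in((T,"top"),(S,"side")):
        for z in (21,):
            b=cams.boxes_of(n,"plate")[0]["rect"];print("plate",n,at_z(c,b[0],b[1],z if n=="top" else 14))
        for th,z in(("salt_shaker",50),("tumbler",60)):
            b=cams.boxes_of(n,th)
            if b:b=b[0]["rect"];print(th,at_z(c,b[0],b[1],z))
    # side-view check
    print("side proj corner",proj(S,W((-134,148,52))),"vs",155+655/6,150+475/6,"fork end side",proj(S,W((-134+50,90,42))))
E
python3 m.py
```

```text
polisher [ 5.06514337e+02 -1.05850633e+02 -1.21718322e-01] [[-1.4, 1.9], [0.4, -1.4], [0.0, -0.6], [-0.6, -0.4], [0.1, -0.2], [0.1, 0.4], [0.8, 0.7]]
dial [ 469.83384819 -306.88431655  110.        ] lane90 x-20 [457.88586836  -9.23142176  42.        ]
fork rows [[547.9, -20.9], [514.3, -19.0], [481.0, -17.3], [447.8, -15.3], [414.8, -13.8]] end [414.78098845 -13.75235575  42.        ]
yaw -0.05853188441522853 grip 494.7809884542919 -18.2980418360821
plate top [573.08785409 323.07897311  21.        ]
salt_shaker [384.11291957 362.12696141  50.        ]
tumbler [ 466.82764788 -463.17351857   60.        ]
plate side [584.04296512 319.52974363  14.        ]
salt_shaker [391.29786679 375.10107126  50.        ]
tumbler [ 462.86743505 -503.56892824   60.        ]
side proj corner [263.54979472 229.85191645] vs 264.1666666666667 229.16666666666669 fork end side [251.91838667 223.97569491]
```

Leftmost fork at top pixel (260,162) is steel, shortest in plan, and has an upward kink in the side crop, so it is the bent one. The black one at (336,247) on the table is a look-alike. The other three steel forks (277, 295 and 313) are straight.

{"fn": "move_arm", "kwargs": {"steps": [[[0, 0, 0], -1, 0.6], [[0, 0, 0], -1, 0.6], [[0, 0, 0], -1, 0.6], [[-0.56, -1, 0], 0, 0.6], [[-0.56, -1, 0], 0, 0.6], [[-0.56, -1, 0], 0, 0.6], [[-0.56, -1, 0], 0, 0.6], [[-0.56, -1, 0], 0, 0.6], [[-0.56, -1, 0], 0, 0.6], [[-0.56, -1, 0], 0, 0.6], [[-0.56, -1, 0], 0, 0.6], [[-0.56, -1, 0], 0, 0.6], [[-0.56, -1, 0], 0, 0.6], [[-0.56, -1, 0], 0, 0.6], [[-0.56, -1, 0], 0, 0.6], [[-0.56, -1, 0], 0, 0.6], [[-0.56, -1, 0], 0, 0.6], [[-0.56, -1, 0], 0, 0.6], [[-0.56, -1, 0], 0, 0.6], [[-0.56, -1, 0], 0, 0.6]]}}

```text
t: 3.17
ee_pos: [411.0, 151.1, 222.9]
orientation: [0.102, 3.139, 0.0]
ft_force: [-0.3, 0.6, 0.0]
width: 35.3
grasp_force: 0.0
```

```bash
cat > tgt.py <<'E'
import sys
from h import *
from scipy.spatial.transform import Rotation as Ro
def go(x,y,z,phi):
    o=ctrl.get_obs();R=Ro.from_rotvec(o["orientation"]).as_matrix();ph=np.degrees(np.arctan2(R[1,1],R[0,1]))
    turn=-((phi-ph+90)%180-90)/5
    f=np.radians(ph-turn*5);d=np.array([x,y,z])-o["ee_pos"]
    print("t",o["t"],"pos",np.round(o["ee_pos"],1),"phi",ph.round(2),"turn",turn.round(2),"then shift",np.round([(-np.sin(f)*d[0]+np.cos(f)*d[1])/25,(np.cos(f)*d[0]+np.sin(f)*d[1])/25,-d[2]/25],2),"w",o["width"],"F",o["ft_force"].round(1),"q",o["qpos"].round(2))
if __name__=="__main__": go(*map(float,sys.argv[1:]))
E
python3 tgt.py 496 -18.4 38 86.65
```

```text
t 3.1667 pos [411.  151.1 222.9] phi 86.28 turn -0.07 then shift [-3.79 -6.57  7.4 ] w 35.2532091552305 F [-0.3  0.6  0. ] q [ 0.33  0.14  2.03  0.    0.97 -1.18]
```

{"fn": "move_arm", "kwargs": {"steps": [[[-0.54, -0.94, 0], -0.07, 0.6], [[-0.54, -0.94, 0], 0, 0.6], [[-0.54, -0.94, 0], 0, 0.6], [[-0.54, -0.94, 0], 0, 0.6], [[-0.54, -0.94, 0], 0, 0.6], [[-0.54, -0.94, 0], 0, 0.6], [[-0.55, -0.93, 0], 0, 0.6], [[0, 0, 1], 0, 0.6], [[0, 0, 1], 0, 0.6], [[0, 0, 1], 0, 0.6], [[0, 0, 1], 0, 0.6], [[0, 0, 1], 0, 0.6], [[0, 0, 0.8], 0, 0.6], [[0, 0, 0], 0, 0.6], [[0, 0, 0], 0, 0.6]]}}

```text
t: 4.42
ee_pos: [494.7, -17.2, 77.2]
orientation: [-0.092, -3.138, -0.0]
ft_force: [0.6, -0.4, 0.2]
width: 34.8
grasp_force: 0.0
```

```bash
python3 tgt.py 496 -18.4 38 86.65; python3 -c "
from h import *
o=[]
for n,(a,b,c,d) in (('top',(110,230,200,320)),('side',(130,240,170,310))):
    o.append(cv2.resize(cv2.cvtColor(cams.get_image(n)['image'],4)[a:b,c:d],(390,330),interpolation=2))
cv2.imwrite('pics/a1.png',np.hstack(o))"
```

```text
t 4.4167 pos [494.7 -17.2  77.2] phi 86.62 turn -0.01 then shift [-0.05 -0.04  1.57] w 34.81760136183916 F [ 0.6 -0.4  0.2] q [-0.06  0.47  2.   -0.    0.67 -1.57]
```

View pics/a1.png

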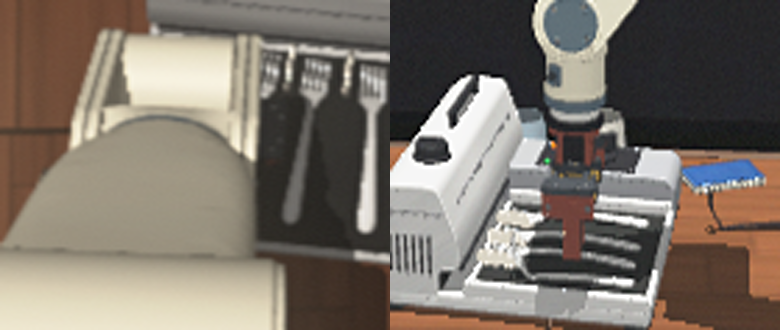

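The gripper hangs over the nearest (leftmost) fork in the side view and is clear of the other forks. Lowering and gripping.

{"fn": "move_arm", "kwargs": {"steps": [[[0, 0, 0.5], 0, 0.6], [[0, 0, 0.5], 0, 0.6], [[0, 0, 0.3], 0, 0.6], [[0, 0, 0.2], 0, 0.6], [[0, 0, 0], 0, 0.6], [[0, 0, 0], 0, 0.8], [[0, 0, 0], 0, 1], [[0, 0, 0], 0, 1], [[0, 0, 0], 0, 1], [[0, 0, 0], 0, 1], [[0, 0, 0], 0, 1], [[0, 0, 0], 0, 1]]}}

```text
t: 5.52
ee_pos: [495.6, -17.3, 40.5]
orientation: [0.092, 3.139, -0.0]
ft_force: [0.8, -0.8, 3.5]
width: 12.0
grasp_force: 30.0
```

{"fn": "move_arm", "kwargs": {"steps": [[[0, 0, -0.2], 0, 1], [[0, 0, -0.4], 0, 1], [[0, 0, -0.6], 0, 1], [[0, 0, -0.8], 0, 1], [[0, 0, -0.8], 0, 1], [[0, 0, -0.8], 0, 1], [[0, 0, -0.6], 0, 1], [[0, 0, 0], 0, 1], [[0, 0, 0], 0, 1]]}}

```text
t: 6.27
ee_pos: [495.7, -17.3, 146.1]
orientation: [0.092, 3.138, -0.0]
ft_force: [0.8, -0.1, -0.5]
width: 12.2
grasp_force: 30.0
```

```bash
python3 tgt.py 573 323 60 86.65; python3 -c "
from h import *
c=cams.get_image('side');cv2.imwrite('pics/a2.png',cv2.resize(cv2.cvtColor(c['image'],4)[130:240,170:310],(780,600),interpolation=2))
T=cams.get_image('top')
for m in cams.cut_out('top','plate')[:2]:
    (x,y),(a,b),_=cv2.fitEllipse(max(cv2.findContours(m['pixels'].astype('uint8'),0,1)[0],key=len));print(at_z(T,x,y,20),a*3.3,b*3.3,m['p'])"
```

```text
t 6.2667 pos [495.7 -17.3 146.1] phi 86.63 turn -0.0 then shift [-2.29 13.77  3.44] w 12.237815096040416 F [ 0.8 -0.1 -0.5] q [-0.06  0.35  1.97  0.    0.82 -1.57]
[575.47998896 323.18117109  20.        ] 231.8516876220703 244.16132812499998 0.69
```

View pics/a2.png

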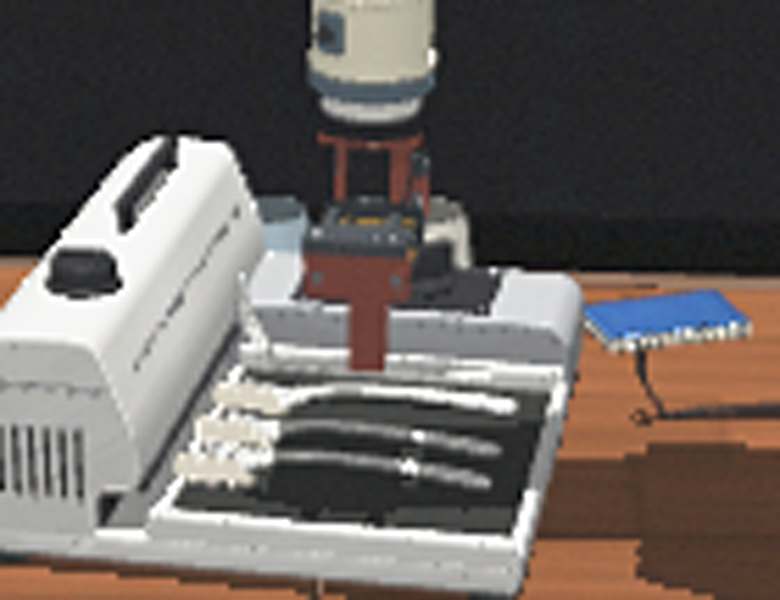

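The bent fork is held level (tines at crop (250,300)), and three straight forks remain. Carrying it to the plate, sideways first.

{"fn": "move_arm", "kwargs": {"steps": [[[0, 0.5, 0], 0, 1], [[0, 1, 0], 0, 1], [[0, 1, 0], 0, 1], [[0, 1, 0], 0, 1], [[0, 1, 0], 0, 1], [[0, 1, 0], 0, 1], [[-0.3, 1, 0], 0, 1], [[-0.3, 1, 0], 0, 1], [[-0.3, 1, 0], 0, 1], [[-0.3, 1, 0], 0, 1], [[-0.3, 1, 0], 0, 1], [[-0.3, 1, 0.3], 0, 1], [[-0.3, 1, 0.6], 0, 1], [[-0.2, 0.8, 0.8], 0, 1], [[0, 0.5, 0.8], 0, 1], [[0, 0, 0.8], 0, 1], [[0, 0, 0.6], 0, 1], [[0, 0, 0], 0, 1], [[0, 0, 0], 0, 1]]}}

```text
t: 8.0
ee_pos: [571.9, 322.8, 46.1]
orientation: [-0.093, -3.137, 0.003]
ft_force: [0.5, 0.5, -0.1]
width: 12.0
grasp_force: 30.0
```

```bash
python3 tgt.py 575 323 11 86.65
```

```text
t 8.0 pos [571.9 322.8  46.1] phi 86.61 turn -0.01 then shift [-0.12  0.01  1.4 ] w 12.035441998557342 F [ 0.5  0.5 -0.1] q [ 0.5   0.69  1.64 -0.    0.81 -1.02]
```

{"fn": "move_arm", "kwargs": {"steps": [[[-0.12, 0, 0.4], 0, 1], [[0, 0, 0.4], 0, 1], [[0, 0, 0.3], 0, 1], [[0, 0, 0.12], 0, 1], [[0, 0, 0.08], 0, 1], [[0, 0, 0.06], 0, 1], [[0, 0, 0], 0, 1], [[0, 0, 0], 0, 1], [[0, 0, 0], 0, 1]]}}

```text
t: 8.75
ee_pos: [576.2, 323.7, 14.0]
orientation: [0.092, 3.14, 0.0]
ft_force: [0.5, -0.6, -0.1]
width: 11.9
grasp_force: 30.0
```

{"fn": "move_arm", "kwargs": {"steps": [[[0, 0, 0.06], 0, 1], [[0, 0, 0.06], 0, 1], [[0, 0, 0], 0, 1], [[0, 0, 0], 0, 1], [[0, 0, 0], 0, 1]]}}

```text
t: 9.17
ee_pos: [576.5, 323.9, 13.1]
orientation: [0.092, 3.139, 0.001]
ft_force: [-4.5, -2.2, 16.7]
width: 11.9
grasp_force: 30.1
```

{"fn": "move_arm", "kwargs": {"steps": [[[0, 0, -0.05], 0, 1], [[0, 0, 0], 0, 1], [[0, 0, 0], 0, 0.95], [[0, 0, 0], 0, 0.85], [[0, 0, 0], 0, 0.75], [[0, 0, 0], 0, 0.65], [[0, 0, 0], 0, 0.6], [[0, 0, 0], 0, 0.6], [[0, 0, 0], 0, 0.6], [[0, 0, -0.3], 0, 0.6], [[0, 0, -0.8], 0, 0.6], [[0, 0, -1], 0, 0.6], [[0, 0, -1], 0, 0.6], [[0, 0, -1], 0, 0.6], [[0, 0, -1], 0, 0.6], [[0, 0, -1], 0, 0.6], [[0, 0, -1], 0, 0.6], [[0, 0, -1], 0, 0.6]]}}

```text
t: 10.67
ee_pos: [575.8, 323.5, 216.3]
orientation: [0.093, 3.14, 0.0]
ft_force: [0.5, 0.3, -0.5]
width: 35.5
grasp_force: 0.0
```

```bash
python3 -c "
from h import *
c=cams.get_image('side');t=cams.get_image('top')
cv2.imwrite('pics/a3.png',np.hstack([cv2.resize(cv2.cvtColor(i,4)[a:b,e:d],(395,400),interpolation=2) for i,a,b,e,d in((c['image'],230,320,150,290),(t['image'],80,210,230,380))]))
for b in cams.cut_out('top','dial'):
    ys,xs=np.nonzero(b['pixels']);print(b['p'],xs.min(),xs.max(),ys.min(),ys.max(),at_z(t,xs.mean(),ys.mean(),97))
for u,v in ((350.0,169.1),(349.1,170.1)): print(at_z(t,u,v,97))
b=cams.boxes_of('side','dial');print(b)
for z in(105,110): print(at_z(c,b[0]['rect'][0],b[0]['rect'][1],z))
"
```

```text
0.68 342 356 162 176 [ 465.86481807 -301.72611243   97.        ]
0.26 385 413 156 182 [ 465.51103777 -458.82264522   97.        ]
[ 465.63710678 -304.97161534   97.        ]
[ 462.49273499 -302.05665434   97.        ]
[{'rect': [246.8, 179.3, 13.7, 13.0], 'p': 0.59}]
[ 461.11536412 -295.12669169  105.        ]
[ 460.91396863 -282.64668021  110.        ]
```

View pics/a3.png

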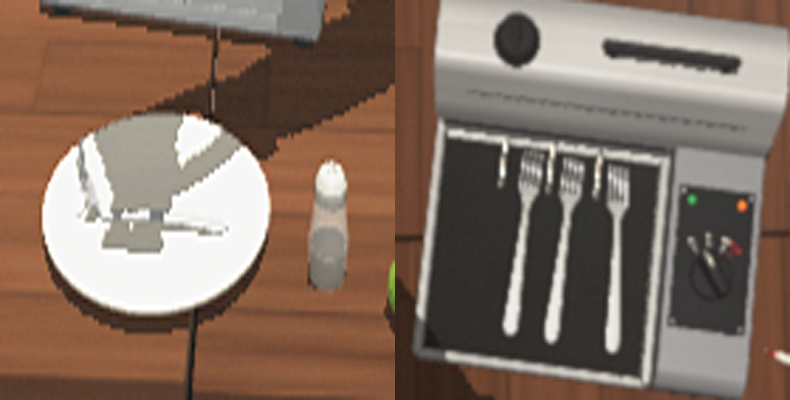

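The fork lies flat on the plate (left tile, ~(150,215)), and the other forks are untouched. Next, an enlarged view of the dial with candidate outlines.

```bash
cat > d.py <<'E'
from h import *
def tile(c,x0,y0,n,k,cx,cy,yaw,draw=True):
    g=c["image"][y0:y0+n,x0:x0+n].astype(float);g=np.clip((g-10)*2.2,0,255).astype('uint8')
    g=cv2.cvtColor(cv2.resize(g,None,fx=k,fy=k,interpolation=2),4)
    if draw:
        P=lambda w:((proj(c,w)-[x0,y0]+.5)*k).astype(int)
        a=np.linspace(0,2*np.pi,50);cv2.polylines(g,[np.array([P((cx+25*np.cos(t),cy+25*np.sin(t),94)) for t in a])],True,(0,255,255),1)
        d=np.array([np.cos(yaw),np.sin(yaw)]);e=np.array([-d[1],d[0]])
        cv2.polylines(g,[np.array([P([*(np.array([cx,cy])+25*i*d+8*j*e),121]) for i,j in((1,1),(1,-1),(-1,-1),(-1,1))])],True,(0,255,0),1)
    return g
E
python3 -c "
from d import *
T=cams.get_image('top');S=cams.get_image('side')
a=(465.9,-304,-.122+.68)
cv2.imwrite('pics/d1.png',np.vstack([np.hstack([tile(T,335,155,30,10,*a,q),tile(S,230,162,30,10,*a,q)]) for q in(False,True)]))"
```

```text
(no output)
```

View pics/d1.png

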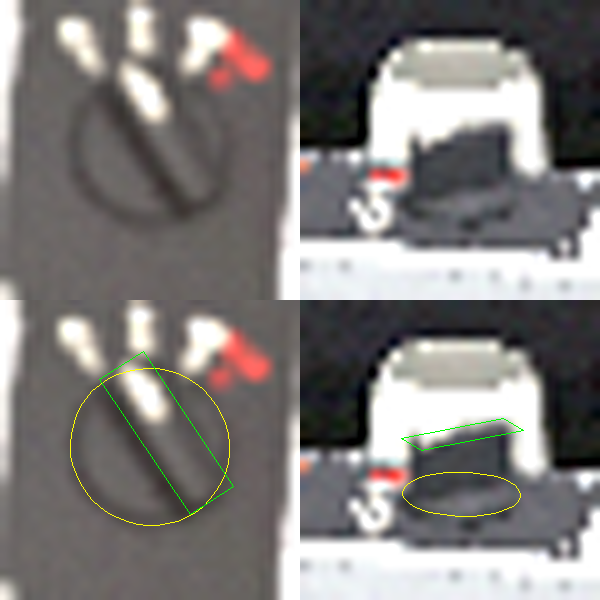

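Outlines fit: skirt centre ≈ (465, -303.5), bar 32° left of world x. Turning the tool to φ=-58°, since φ=122° is beyond joint 6's range.

{"fn": "move_arm", "kwargs": {"steps": [[[0, 0, -1], 1, 0.5], [[0, 0, 0], 1, 0.5], [[0, 0, 0], 1, 0.5], [[0, 0, 0], 1, 0.5], [[0, 0, 0], 1, 0.5], [[0, 0, 0], 1, 0.5], [[0, 0, 0], 1, 0.5], [[0, 0, 0], 1, 0.5], [[0, 0, 0], 1, 0.5], [[0, 0, 0], 1, 0.5], [[0, 0, 0], 1, 0.5], [[0, 0, 0], 1, 0.5], [[0, 0, 0], 1, 0.5], [[0, 0, 0], 1, 0.5], [[0, 0, 0], 1, 0.5], [[0, 0, 0], 1, 0.5], [[0, 0, 0], 1, 0.5], [[0, 0, 0], 1, 0.5], [[0, 0, 0], 1, 0.5], [[0, 0, 0], 1, 0.5]]}}

```text
t: 12.63
ee_pos: [575.2, 323.1, 237.4]
orientation: [-2.469, -1.942, 0.005]
ft_force: [-1.0, 0.3, -0.2]
width: 43.8
grasp_force: 0.0
```

{"fn": "move_arm", "kwargs": {"steps": [[[0, 0, 0], 1, 0.5], [[0, 0, 0], 1, 0.5], [[0, 0, 0], 1, 0.5], [[0, 0, 0], 1, 0.5], [[0, 0, 0], 1, 0.5], [[0, 0, 0], 1, 0.5], [[0, 0, 0], 1, 0.5], [[0, 0, 0], 1, 0.5], [[0, 0, 0], 0.9, 0.5], [[0, 0, 0], 0, 0.5]]}}

```text
t: 13.47
ee_pos: [575.2, 323.1, 237.5]
orientation: [3.019, 0.865, -0.005]
ft_force: [0.3, 0.9, -0.2]
width: 44.1
grasp_force: 0.0
```

```bash
sed -i 's/turn=.*/turn=-((phi-ph+180)%360-180)\/5/' tgt.py; python3 tgt.py 465 -303.5 97 -58
```

```text
t 13.4667 pos [575.2 323.1 237.5] phi -58.03 turn -0.01 then shift [-17.02  18.92   5.62] w 44.13915057958195 F [ 0.3  0.9 -0.2] q [ 0.49  0.46  1.53 -0.    1.15  1.51]
```

{"fn": "move_arm", "kwargs": {"steps": [[[-0.85, 0.94, 0], 0, 0.5], [[-0.85, 0.94, 0], 0, 0.5], [[-0.85, 0.94, 0], 0, 0.5], [[-0.85, 0.94, 0], 0, 0.5], [[-0.85, 0.94, 0], 0, 0.5], [[-0.85, 0.94, 0], 0, 0.5], [[-0.85, 0.94, 0], 0, 0.5], [[-0.85, 0.94, 0], 0, 0.5], [[-0.85, 0.94, 0], 0, 0.5], [[-0.85, 0.94, 0], 0, 0.5], [[-0.85, 0.94, 0], 0, 0.5], [[-0.85, 0.94, 0], 0, 0.5], [[-0.85, 0.94, 0], 0, 0.5], [[-0.85, 0.94, 0], 0, 0.5], [[-0.85, 0.94, 0], 0, 0.5], [[-0.85, 0.94, 0], 0, 0.5], [[-0.85, 0.94, 0], 0, 0.5], [[-0.85, 0.94, 0], 0, 0.5], [[-0.85, 0.94, 0], 0, 0.5], [[-0.85, 0.94, 0], 0, 0.5]]}}

```text
t: 15.13
ee_pos: [464.9, -301.7, 238.4]
orientation: [-3.016, -0.873, 0.002]
ft_force: [-0.1, -0.2, -0.1]
width: 44.0
grasp_force: 0.0
```

{"fn": "move_arm", "kwargs": {"steps": [[[0, 0.1, 0.5], 0, 0.5], [[0, 0, 0.8], 0, 0.5], [[0, 0, 0.8], 0, 0.5], [[0, 0, 0.7], 0, 0.5], [[0, 0, 0.6], 0, 0.5], [[0, 0, 0], 0, 0.5], [[0, 0, 0], 0, 0.5], [[0, 0, 0], 0, 0.5]]}}

```text
t: 15.8
ee_pos: [467.6, -302.3, 154.6]
orientation: [-3.018, -0.871, 0.0]
ft_force: [-0.6, -0.7, 0.1]
width: 44.1
grasp_force: 0.0
```

```bash
python3 tgt.py 465 -303.5 98 -58
```

```text
t 15.8 pos [ 467.6 -302.3  154.6] phi -57.81 turn 0.04 then shift [-0.11 -0.01  2.26] w 44.14784578883196 F [-0.6 -0.7  0.1] q [-0.6   0.41  1.83  0.    0.9   0.41]
```

{"fn": "move_arm", "kwargs": {"steps": [[[-0.1, 0, 0.5], 0, 0.5], [[0, 0, 0.6], 0, 0.5], [[0, 0, 0.6], 0, 0.5], [[0, 0, 0.4], 0, 0.5], [[0, 0, 0.1], 0, 0.5], [[0, 0, 0], 0, 0.5], [[0, 0, 0], 0, 0.5], [[0, 0, 0], 0, 0.65], [[0, 0, 0], 0, 0.8], [[0, 0, 0], 0, 0.9], [[0, 0, 0], 0, 1], [[0, 0, 0], 0, 1], [[0, 0, 0], 0, 1], [[0, 0, 0], 0, 1]]}}

```text
t: 16.97
ee_pos: [466.6, -305.7, 100.0]
orientation: [3.016, 0.867, 0.004]
ft_force: [3.2, -6.2, -1.7]
width: 15.9
grasp_force: 30.0
```

```bash
python3 tgt.py 465 -303.5 98 -58
```

```text
t 16.9667 pos [ 466.6 -305.7  100. ] phi -57.91 turn 0.02 then shift [-0.01 -0.11  0.08] w 15.900765423162811 F [ 3.2 -6.2 -1.7] q [-0.6   0.5   1.86 -0.    0.78  0.41]
```

Bar is gripped (15.9 mm). Relieving the small side load, then turning clockwise.

{"fn": "move_arm", "kwargs": {"steps": [[[0, 0.12, 0], 0, 1], [[0, 0, 0], 0.5, 1], [[0, 0, 0], 0.6, 1], [[0, 0, 0], 0.6, 1], [[0, 0, 0], 0.6, 1], [[0, 0, 0], 0.6, 1], [[0, 0, 0], 0.6, 1], [[0, 0, 0], 0.6, 1], [[0, 0, 0], 0.6, 1], [[0, 0, 0], 0.6, 1], [[0, 0, 0], 0.6, 1], [[0, 0, 0], 0.6, 1], [[0, 0, 0], 0.5, 1], [[0, 0, 0], 0, 1]]}}

```text
t: 18.13
ee_pos: [466.7, -305.9, 100.0]
orientation: [-3.14, 0.082, 0.001]
ft_force: [-0.5, 2.4, 6.1]
width: 15.6
grasp_force: 30.0
```

```bash
python3 tgt.py 466.8 -306 98 -136;python3 -c "
from h import *
print(ctrl.get_obs()['moment'])"
```

```text
t 18.1333 pos [ 466.7 -305.9  100. ] phi -93.0 turn 8.6 then shift [ 0.01 -0.    0.08] w 15.632969480696115 F [-0.5  2.4  6.1] q [-0.6   0.5   1.86  0.    0.79  1.02]
[0.64291058 0.36193308 0.08830117]
```

{"fn": "move_arm", "kwargs": {"steps": [[[0, 0, 0], 0.6, 1], [[0, 0, 0], 0.6, 1], [[0, 0, 0], 0.6, 1], [[0, 0, 0], 0.6, 1], [[0, 0, 0], 0.6, 1], [[0, 0, 0], 0.6, 1], [[0, 0, 0], 0.6, 1], [[0, 0, 0], 0.6, 1], [[0, 0, 0], 0.6, 1], [[0, 0, 0], 0.6, 1], [[0, 0, 0], 0.6, 1], [[0, 0, 0], 0.6, 1], [[0, 0, 0], 0.6, 1], [[0, 0, 0], 0.6, 1], [[0, 0, 0], 0.3, 1], [[0, 0, 0], 0, 1], [[0, 0, 0], 0, 1]]}}

```text
t: 19.55
ee_pos: [466.6, -306.0, 99.9]
orientation: [-2.888, 1.236, 0.001]
ft_force: [-1.9, 2.2, 6.1]
width: 16.2
grasp_force: 30.0
```

```bash
python3 tgt.py 466.8 -306 98 -136;python3 -c "
from h import *
print(ctrl.get_obs()['moment'])"
```

```text
t 19.55 pos [ 466.6 -306.    99.9] phi -136.32 turn -0.06 then shift [ 0.   -0.01  0.08] w 16.173384177878443 F [-1.9  2.2  6.1] q [-0.6   0.5   1.86  0.    0.79  1.78]
[0.5950697  0.25710646 0.33575277]
```

{"fn": "move_arm", "kwargs": {"steps": [[[0, 0, 0], 0.4, 1], [[0, 0, 0], 0.4, 1], [[0, 0, 0], 0, 1], [[0, 0, 0], 0, 1], [[0, 0, 0], 0, 1]]}}

```text
t: 19.97
ee_pos: [466.9, -306.3, 99.9]
orientation: [2.845, -1.333, -0.0]
ft_force: [-0.2, 2.2, 6.7]
width: 16.7
grasp_force: 31.4
```

```bash
python3 tgt.py 466.8 -306 98 -136;python3 -c "
from d import *
print(ctrl.get_obs()['moment'])
T=cams.get_image('top');S=cams.get_image('side')
cv2.imwrite('pics/e1.png',np.hstack([cv2.resize(cv2.cvtColor(c['image'],4)[a:a+100,b:b+110],(390,355),interpolation=2) for c,a,b in((T,110,250),(S,135,190))]))"
```

```text
t 19.9667 pos [ 466.9 -306.3   99.9] phi -140.21 turn -0.84 then shift [-0.01 -0.01  0.08] w 16.690935492561273 F [-0.2  2.2  6.7] q [-0.6   0.5   1.86 -0.    0.79  1.85]
[0.447855   0.22673768 0.85375055]
```

View pics/e1.png

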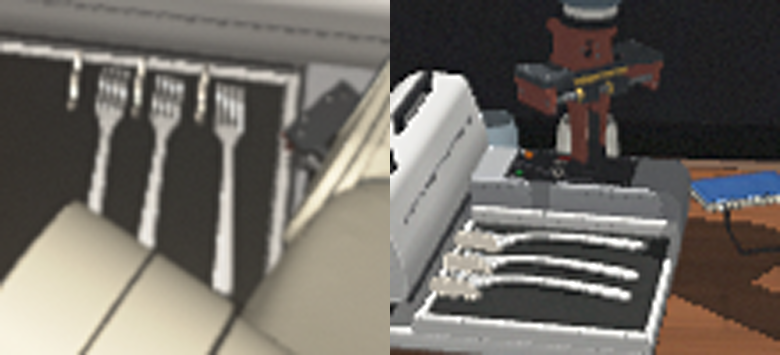

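The turning moment jumped to 0.85 N m, well above the 0.2 N m spring, so the dial is against its end stop and still gripped. The pictures show the three forks in their lanes. Handing in.

```bash
python3 -c "
from h import *
print(ctrl.close_job())"
```

```text
the job is handed in; nothing more can be done
None
```

The bent fork is on the empty plate, the three good forks are still in their lanes, and the dial is held at its third position; the job was handed in at about 20 s, with no verdict returned.

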